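# Take the brass check weight out of the dust hood and stand it on the shop scale

## Task

Check the tortilla shop's scale: reach down through the round port over the brass weight, lift it off its pedestal and out of the dust hood, and stand it gently upright on the round blue-ringed mark in the middle of the scale's pan, then let go. Leave the silver-grey steel weight standing on its own pedestal.

Things in the scene. Friction and masses are not known exactly. Their poses are not given: they have to be found in the camera images.
- brass_weight_mid (a point): Centre, half-way up, of the brass-yellow check weight: a plain upright cylinder 36 mm in diameter, 56 mm high, 0.4 to 0.6 kg, with a shallow groove near its top; z is its upright axis. It stands on one of the two pedestals in the dust hood, within 5 mm of the middle of the port above it; its top is 8 mm below the upper face of the hood's roof.
- steel_weight_mid (a point): Centre, half-way up, of the other check weight, of the same shape and size but silver-grey steel. It stands on the hood's other pedestal and must stay there.
- pan_mark (a point): Middle of the round white mark with a blue ring (80 mm across) on the scale's pan, on the pan's upper face, 105 mm above the counter; z up. The pan is flat and rigid, 250 x 290 mm, its rim 6 mm high. The scale is fixed to the counter, left or right of the hood: a white body 300 x 330 mm on a black base, with three green windows.
- hood: Dust hood fixed to the counter, 190 (x) x 360 (y) x 150 mm high; origin mid-underside, z up. White roof 6 mm thick, upper face at z = 150 mm; clear walls. Two round ports, 130 mm in diameter with green edges, go through the roof at x = 0, y = +85 and -85 mm. Under the middle of each stands a blue pedestal 86 mm high, 32 mm across at the top, thinner below. Either weight may be under either port.
Mind the look-alikes: they are no part of the job. Of the things that look like the part that bears brass_weight_mid, the smallest one is meant.

How it is judged:
By the outcome, as a careful person would: the job done as asked, in the order asked, and still so for the second after the job is handed in, with the robot touching nothing.
It also fails if it takes over 40 s, if anything falls off the work surface, if the arm or the gripper's body presses on something with over 40 N, if the wrist force passes 120 N, or if a joint passes its speed limit or range.

## Robot

A 6-joint arm with a two-finger parallel gripper is mounted at the origin on the work surface. World frame = base frame: x ahead of the robot, y to its left, z up, the work surface at z = 0. Lengths are in m, angles in degrees, forces in N, time in s.
With the tool pointing down it reaches from about 0.325 to 0.9 m from the base axis. Payload 6.1 kg.
Tool frame: the origin (TCP) lies on the mounting face of the last link; the fingertips stand 182 mm ahead of it and the grasp point (between the pads) lies 164 mm ahead of it (tcp_to_tips is the z of the fingertips in the tool frame, in m); z points along the fingers, y is the direction in which the jaws open and shut (so a half turn about z gives the same grasp; the last joint's range is limited). The gripper opens to 87 mm and grips with 3 to 60 N. Pads are 19 mm wide; open, the fingers measure 117 mm over their backs; the gripper's body (75 mm by 190 mm) begins 51 mm behind the grasp point.
Start: joints at [-73.172, 12.628, 87.462, -0, 79.91, -7.225], TCP at [0.255, -0.571, 0.405] pointing down, gripper open.
Joint ranges: [-170.65, 170.65], [-52.31, 119.04], [5.05, 147.46], [-71.25, 251.25], [11.57, 151.72], [-153.62, 153.62]. Speed limits (degrees/s): [147.25, 147.25, 172.46, 180, 180, 180].

## Interface

Orientations are given as [roll, pitch, yaw] about the fixed x, y, z axes, in that order (R = Rz(yaw) Ry(pitch) Rx(roll)).
In Python, from workcell import sense, get_image, camera_model, finish_job, tcp_to_tips gives the robot as it stands. The module is installed in compiled form; this text tells all that it offers.
- The arm moves only by the tool servo_tool, never from a script. Its argument "commands" is a list of rows, each an object with "grip": the closure, from -1 (fully open) to 1 (shut), so that 0 is half open; "travel": the shift along the tool's x, y, z in mm, a list of three; "dr": the turn, a rotation vector about the tool's x, y, z in degrees, a list of three. In form: [{"grip": grip, "travel": [dx, dy, dz], "dr": [rx, ry, rz]}, ...]. A call has 1 to 10 rows; each row is the pose to reach, as a shift and turn from the pose commanded when the call began, along the tool's axes at that moment; what a row does not reach only later rows make up. A row lasts 1/8 s, in which the tool goes at most 62.5 mm and 10.7 degrees, less where a joint would pass 70% of its speed; a pose out of reach is approached as far as the arm can. A call with a gripper value outside its range is refused whole. The fingers move at their own pace and stop on an object; the grip force is fixed at half the most. Time passes only in rows, so rows that repeat a pose let the fingers close. It gives the time, the measured TCP pose, the force and the opening at its end, in the units of the state.
- sense(): the state, without advancing time (a new reading comes with each control period).
- get_image(name): name is "scene" or "top" or "wrist"; returns the picture (480x640x3 uint8, red, green, blue); there is no depth.
- camera_model(name): a dict with "mtx" (3x3 intrinsics, pixels), "xyz" and "attitude" of the camera in the world. Camera axes: x right, y down, z forward; pixel columns grow to the right and rows downward; lengths in m; the calibration is good to about 2 mm. A picture is of the moment at which its call begins: read the wrist's pose just before it. camera_model takes no time and is no camera call; for the wrist camera it gives the pose at the moment of the call.
- finish_job(): hands the job in, once; it reports no verdict.
The state is a dict: "t": time; "joints": joint angles; "qvel": joint speeds; "tau": joint torques, N m; "tcp_pos": TCP position; "tcp_rot": TCP orientation; "wrist_force": force on the tool from outside, world axes, zero at the start; "moment": the same for the moment, N m; "width": finger opening in m.
Only numpy, scipy, OpenCV 4.12 (cv2) and the standard library are available. Lean on these libraries where they do the work, as an engineer would, in place of code of your own. Each camera call takes 0.05 s, during which the arm holds its last target.

## Working session

There is one attempt and no reset: what is moved stays moved. The work goes in short steps, Python scripts to look and compute and a tool call to move; the robot and the scene stay as the last step left them, time stands still between calls to the robot, and variables do not carry over. Pictures are saved under pics/ and viewed, and the job is handed in when it is done.

Besides the shell and the picture viewer there is one more tool, called after "Request:" as name(argument=value, ...), one argument or row to a line, values as JSON. servo_tool: Moves the arm, as the interface text tells. Its arguments: {"type":"object","properties":{"commands":{"type":"array"}},"required":["commands"]}

```bash
mkdir -p pics && python3 - <<'E'
from workcell import *
import cv2
s=sense(); print({k:s[k] for k in('t','tcp_pos','tcp_rot','width','wrist_force')}, tcp_to_tips)
for n in("scene","top","wrist"):
    m=camera_model(n); print(n,m)
    im=get_image(n); cv2.imwrite(f"pics/{n}0.png",im[:,:,::-1])
E
```

```text
{'t': 0.0, 'tcp_pos': array([ 0.25464855, -0.57048103,  0.4036164 ]), 'tcp_rot': array([-1.79887790e+02, -1.60817647e-02,  2.40486773e+01]), 'width': 0.08693046810570325, 'wrist_force': array([ 0.16000948, -0.38287973, -0.67408358])} 0.1822
scene {'mtx': array([[593.15598401,   0.        , 321.20468931],
       [  0.        , 593.15598401, 234.43210331],
       [  0.        ,   0.        ,   1.        ]]), 'xyz': array([1.07362176, 0.4072626 , 1.18289885]), 'attitude': array([-146.46823062,    0.18145318,  125.09602946])}
top {'mtx': array([[436.99460349,   0.        , 321.22554373],
       [  0.        , 436.99460349, 237.92319831],
       [  0.        ,   0.        ,   1.        ]]), 'xyz': array([ 0.34623049, -0.01698082,  0.96867173]), 'attitude': array([-172.15964259,   -0.52754246,  -90.88339891])}
wrist {'mtx': array([[375.69166224,   0.        , 317.87964879],
       [  0.        , 375.69166224, 242.53443894],
       [  0.        ,   0.        ,   1.        ]]), 'xyz': array([ 0.32457181, -0.53813064,  0.38341244]), 'attitude': array([163.79066205,   0.17042294, -65.99064751])}
```

View pics/scene0.png

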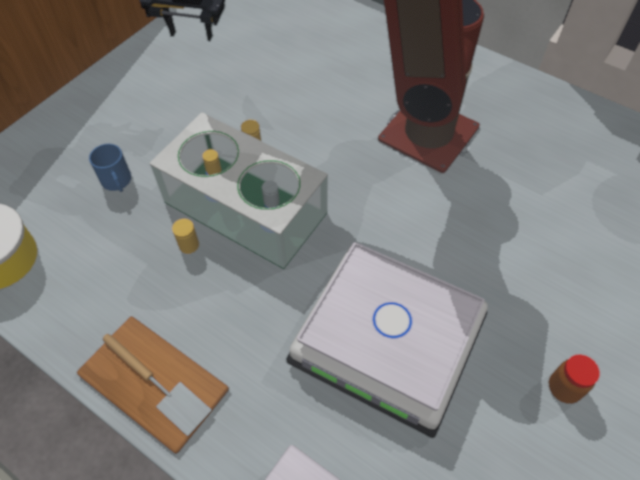

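View pics/top0.png

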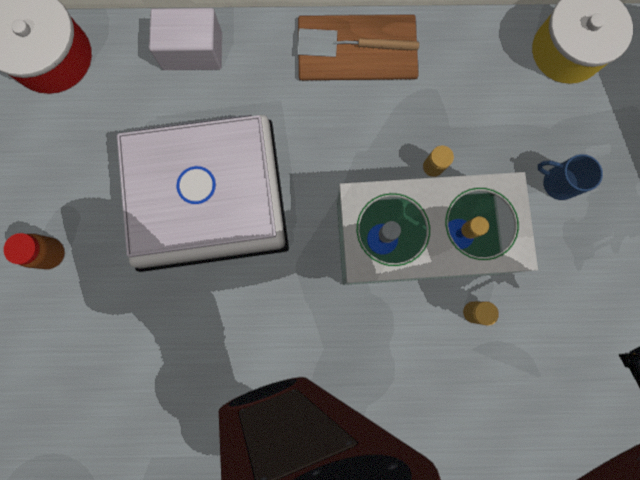

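View pics/wrist0.png

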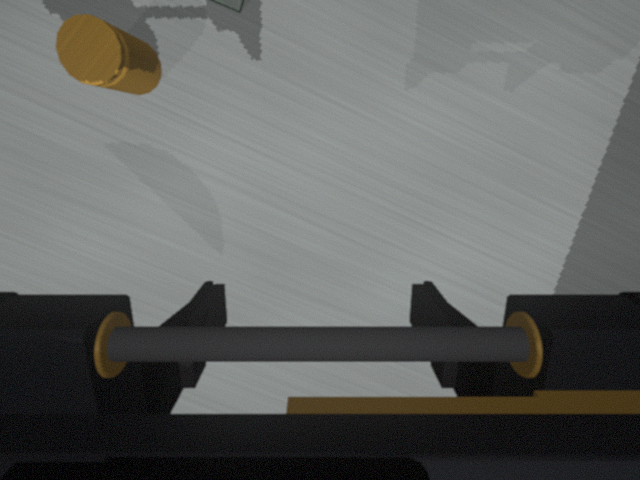

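The brass weight is under the port on the right in the top view (≈475,227), with the steel one at ≈391,231. The pan mark is at ≈196,185. The two counter cylinders and the big jars are decoys. Next I'll measure from the two fixed views.

```bash
cat > h.py <<'E'
import numpy as np, cv2
from workcell import *
from scipy.spatial.transform import Rotation as R
def ray(m,u,v):
    K=m["mtx"];Rm=R.from_euler('xyz',m["attitude"],degrees=True).as_matrix()
    return m["xyz"],Rm@np.linalg.solve(K,[u,v,1.0])
def plane(m,u,v,z):
    o,d=ray(m,u,v); return o+d*(z-o[2])/d[2]
def proj(m,P):
    Rm=R.from_euler('xyz',m["attitude"],degrees=True).as_matrix()
    p=m["mtx"]@(Rm.T@(np.asarray(P)-m["xyz"])); return p[:2]/p[2]
def planefit(m,c,z):
    P=np.array([plane(m,u,v,z)[:2] for u,v in c.reshape(-1,2)])
    (x,y),(a,b),_=cv2.fitEllipse((P*1000).astype(np.float32)); return round(x,1),round(y,1),round(a,1),round(b,1)
def blobs(mask,amin=40):
    cs,_=cv2.findContours(mask,cv2.RETR_LIST,cv2.CHAIN_APPROX_NONE)
    return [c for c in cs if cv2.contourArea(c)>amin]
E
python3 - <<'E'
from h import *
for n in("top","scene"):
    im=cv2.imread(f"pics/{n}0.png");hsv=cv2.cvtColor(im,cv2.COLOR_BGR2HSV);m=camera_model(n)
    for nm,lo,hi,z in(("blue",(105,120,60),(130,255,255),.105),("brass",(10,110,90),(30,255,255),.142),("green",(40,30,20),(95,255,255),.150)):
        for c in blobs(cv2.inRange(hsv,lo,hi)):
            x,y,w,h=cv2.boundingRect(c)
            print(n,nm,(x,y,w,h),cv2.contourArea(c),planefit(m,c,z))
# crops
a=cv2.imread("pics/top0.png")[165:290,330:545]; b=cv2.imread("pics/scene0.png")[100:270,140:340]
cv2.imwrite("pics/c1.png",cv2.resize(a,(774,450),interpolation=cv2.INTER_CUBIC))
cv2.imwrite("pics/c2.png",cv2.resize(b,(700,595),interpolation=cv2.INTER_CUBIC))
E
```

```text
top blue (367, 224, 31, 31) 425.5 (460.5, -147.0, 57.0, 57.4)
top blue (449, 219, 25, 30) 347.0 (471.6, -304.8, 39.5, 61.7)
top blue (178, 168, 36, 34) 912.0 (577.8, 226.0, 69.5, 70.3)
top blue (177, 166, 38, 38) 1082.0 (577.4, 226.0, 75.9, 76.2)
top blue (564, 155, 28, 38) 157.5 (592.4, -564.1, 67.2, 71.9)
top brass (473, 302, 25, 23) 406.5 (313.6, -331.8, 41.2, 44.0)
top brass (25, 244, 20, 23) 75.0 (461.3, 554.9, 76.7, 118.2)
top brass (470, 216, 19, 20) 264.0 (479.5, -330.2, 35.0, 36.6)
top brass (430, 146, 23, 23) 367.5 (617.5, -265.2, 42.3, 45.3)
top brass (553, 63, 53, 20) 511.5 (790.1, -548.8, 35.1, 98.3)
top brass (396, 42, 16, 9) 58.0 (849.6, -200.8, 17.0, 27.0)
top brass (365, 39, 32, 11) 127.0 (854.7, -149.6, 18.8, 58.0)
top brass (299, 15, 119, 64) 5950.5 (850.9, -111.5, 156.6, 268.9)
top green (366, 220, 36, 36) 920.0 (458.4, -144.0, 59.3, 72.9)
top green (446, 215, 45, 37) 980.0 (469.6, -301.8, 60.5, 86.9)
top green (358, 194, 71, 65) 393.5 (474.1, -162.7, 130.6, 130.7)
top green (356, 193, 75, 73) 4173.5 (474.5, -162.8, 139.0, 139.9)
top green (455, 188, 63, 69) 1055.
[... 310 characters left out ...]
, 229, 36, 59) 999.0 (918.5, -464.0, 57.5, 128.4)
scene brass (173, 219, 24, 34) 533.0 (675.7, -227.3, 40.5, 92.4)
scene brass (203, 149, 17, 25) 260.0 (490.1, -315.7, 31.0, 76.9)
scene brass (242, 121, 17, 17) 173.0 (357.6, -305.8, 34.9, 55.4)
scene green (379, 401, 30, 19) 177.5 (744.4, 325.5, 11.6, 68.9)
scene green (344, 383, 28, 19) 168.5 (752.9, 256.3, 11.9, 66.3)
scene green (311, 366, 27, 18) 155.5 (761.3, 187.7, 11.6, 66.3)
scene green (292, 238, 14, 11) 60.0 (557.7, -17.6, 22.6, 25.6)
scene green (185, 212, 100, 57) 374.5 (619.6, -140.2, 34.5, 277.7)
scene green (237, 161, 64, 49) 911.5 (471.4, -162.9, 129.3, 136.7)
scene green (178, 131, 61, 46) 241.5 (479.1, -334.0, 133.0, 135.8)
```

View pics/c1.png

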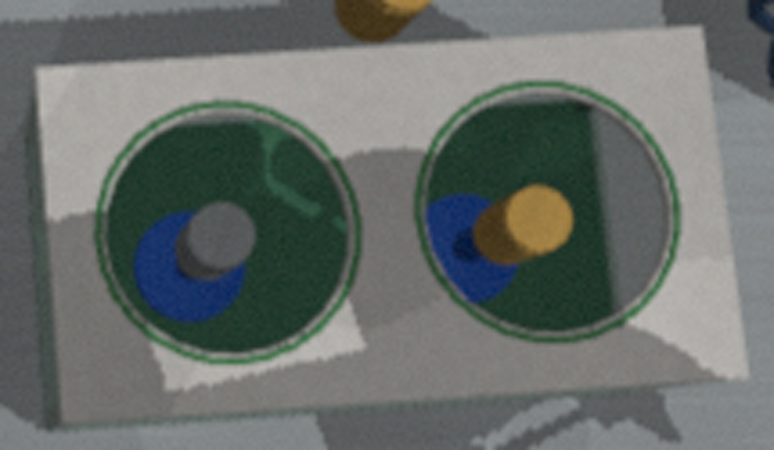

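View pics/c2.png

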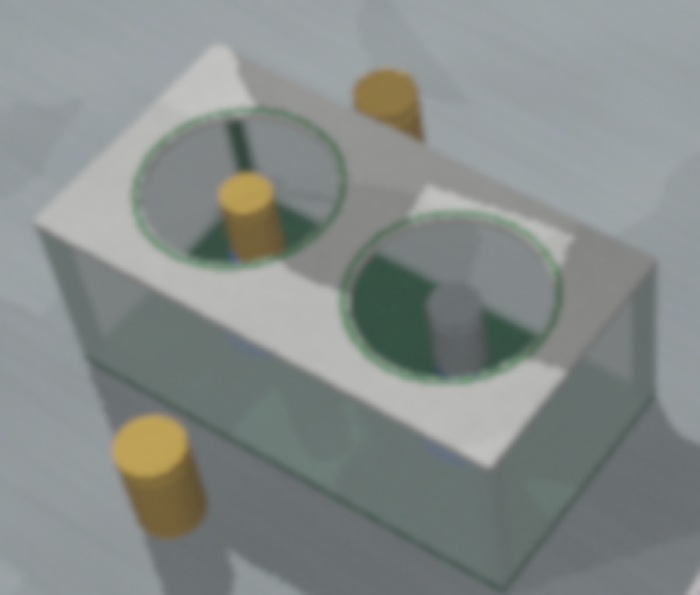

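```bash
python3 - <<'E'
from h import *
mt,ms=camera_model("top"),camera_model("scene")
print(plane(mt,480.0,225.6,.142),plane(ms,210.3,155.1,.142),plane(ms,392.5,320.5,.105))
s=sense();Rm=R.from_euler('xyz',s['tcp_rot'],degrees=True).as_matrix()
B=np.array([.4795,-.330])
for P in([*B,.404],[*B,.282]):print(Rm.T@(np.array(P)-s['tcp_pos'])*1000)
E
```

```text
[ 0.47954174 -0.33211965  0.142     ] [ 0.47809652 -0.32860236  0.142     ] [0.57783963 0.22792893 0.105     ]
[ 3.03356028e+02 -1.28016747e+02  9.63810018e-02]
[ 303.33542934 -127.8286303   122.09623423]
```

Request:
servo_tool(
  commands=[
    {"grip": -0.4, "travel": [43, -18, 0], "dr": [0, 0, 0]},
    {"grip": -0.4, "travel": [87, -37, 0], "dr": [0, 0, 0]},
    {"grip": -0.4, "travel": [130, -55, 0], "dr": [0, 0, 0]},
    {"grip": -0.4, "travel": [173, -73, 0], "dr": [0, 0, 0]},
    {"grip": -0.4, "travel": [217, -91, 0], "dr": [0, 0, 0]},
    {"grip": -0.4, "travel": [260, -110, 0], "dr": [0, 0, 0]},
    {"grip": -0.4, "travel": [303, -128, 0], "dr": [0, 0, 0]},
    {"grip": -0.4, "travel": [303, -128, 0], "dr": [0, 0, 0]},
    {"grip": -0.4, "travel": [303, -128, 0], "dr": [0, 0, 0]},
  ],
)

```text
t: 1.27
tcp_pos: [0.4791, -0.3304, 0.4044]
tcp_rot: [-180.0, 0.0, 24.1]
wrist_force: [-0.6, 0.1, -0.2]
width: 0.061
```

```bash
python3 - <<'E'
from h import *
s=sense(); print(s['t'],s['tcp_pos'],s['tcp_rot'],s['width'],s['wrist_force'])
m=camera_model("wrist");im=get_image("wrist")[:,:,::-1].copy();cv2.imwrite("pics/w1.png",im)
print(proj(m,[.4795,-.330,.142]))
E
```

```text
1.275 [ 0.47907093 -0.33043249  0.40444498] [-1.79985408e+02  4.16176318e-02  2.40898213e+01] 0.06097615301786659 [-0.58921541  0.11407498 -0.18034899]
[319.70409379 250.81651304]
```

View pics/w1.png

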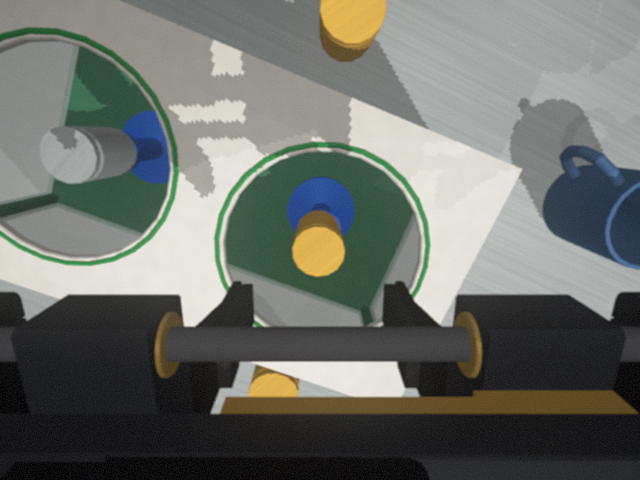

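The wrist view shows the brass top at ≈(318,250), which matches the prediction of (320,251). It sits well between the fingers, which clear the port. Descending.

Request:
servo_tool(
  commands=[
    {"grip": -0.4, "travel": [0, 0, 20], "dr": [0, 0, 0]},
    {"grip": -0.4, "travel": [0, 0, 40], "dr": [0, 0, 0]},
    {"grip": -0.4, "travel": [0, 0, 60], "dr": [0, 0, 0]},
    {"grip": -0.4, "travel": [0, 0, 80], "dr": [0, 0, 0]},
    {"grip": -0.4, "travel": [0, 0, 95], "dr": [0, 0, 0]},
    {"grip": -0.4, "travel": [0, 0, 108], "dr": [0, 0, 0]},
    {"grip": -0.4, "travel": [0, 0, 117], "dr": [0, 0, 0]},
    {"grip": -0.4, "travel": [0, 0, 122], "dr": [0, 0, 0]},
    {"grip": -0.4, "travel": [0, 0, 122], "dr": [0, 0, 0]},
  ],
)

```text
t: 2.45
tcp_pos: [0.4793, -0.3303, 0.2826]
tcp_rot: [-180.0, 0.0, 24.1]
wrist_force: [0.5, -0.9, 0.2]
width: 0.0608
```

Request:
servo_tool(
  commands=[
    {"grip": -0.2, "travel": [0, 0, 0], "dr": [0, 0, 0]},
    {"grip": 0, "travel": [0, 0, 0], "dr": [0, 0, 0]},
    {"grip": 0.1, "travel": [0, 0, 0], "dr": [0, 0, 0]},
    {"grip": 0.2, "travel": [0, 0, 0], "dr": [0, 0, 0]},
    {"grip": 0.3, "travel": [0, 0, 0], "dr": [0, 0, 0]},
    {"grip": 0.6, "travel": [0, 0, 0], "dr": [0, 0, 0]},
    {"grip": 1, "travel": [0, 0, 0], "dr": [0, 0, 0]},
    {"grip": 1, "travel": [0, 0, 0], "dr": [0, 0, 0]},
  ],
)

```text
t: 3.45
tcp_pos: [0.4793, -0.3304, 0.2828]
tcp_rot: [180.0, -0.0, 24.1]
wrist_force: [-0.1, 0.0, 0.3]
width: 0.0352
```

```bash
python3 - <<'E'
from h import *
s=sense(); print(s['t'],s['tcp_pos'],s['tcp_rot'],s['width'],s['wrist_force'])
cv2.imwrite("pics/w2.png",get_image("wrist")[:,:,::-1])
E
```

```text
3.45 [ 0.47928951 -0.33038723  0.28283906] [ 1.79991373e+02 -4.31125688e-03  2.40512757e+01] 0.035188334126346095 [-0.05914493  0.03723191  0.3258976 ]
```

View pics/w2.png

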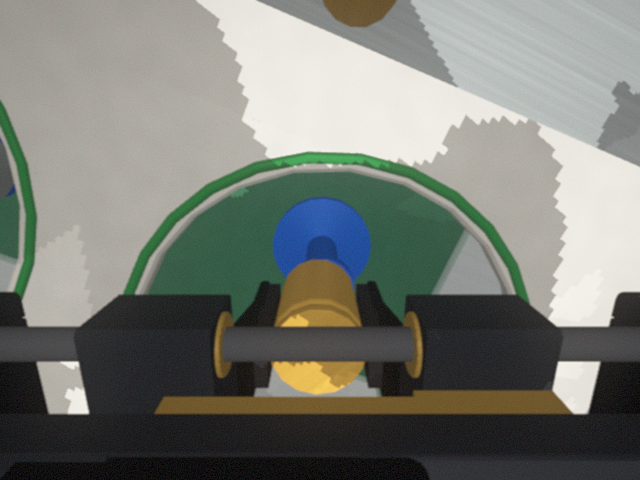

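The weight is held centrally between the pads (≈320,325) and upright, with a width of 35 mm. Lifting 130 mm straight up.

Request:
servo_tool(
  commands=[
    {"grip": 1, "travel": [0, 0, -4], "dr": [0, 0, 0]},
    {"grip": 1, "travel": [0, 0, -14], "dr": [0, 0, 0]},
    {"grip": 1, "travel": [0, 0, -30], "dr": [0, 0, 0]},
    {"grip": 1, "travel": [0, 0, -50], "dr": [0, 0, 0]},
    {"grip": 1, "travel": [0, 0, -70], "dr": [0, 0, 0]},
    {"grip": 1, "travel": [0, 0, -90], "dr": [0, 0, 0]},
    {"grip": 1, "travel": [0, 0, -108], "dr": [0, 0, 0]},
    {"grip": 1, "travel": [0, 0, -120], "dr": [0, 0, 0]},
    {"grip": 1, "travel": [0, 0, -130], "dr": [0, 0, 0]},
    {"grip": 1, "travel": [0, 0, -130], "dr": [0, 0, 0]},
  ],
)

```text
t: 4.75
tcp_pos: [0.4794, -0.3305, 0.4135]
tcp_rot: [179.9, -0.0, 24.1]
wrist_force: [1.0, -0.1, -5.6]
width: 0.0351
```

```bash
python3 - <<'E'
from h import *
s=sense(); print(s['t'],s['tcp_pos'],s['tcp_rot'],s['width'],s['wrist_force'],s['moment'])
cv2.imwrite("pics/w3.png",get_image("wrist")[:,:,::-1])
Rm=R.from_euler('xyz',s['tcp_rot'],degrees=True).as_matrix()
print(Rm.T@(np.array([.5776,.2265,s['tcp_pos'][2]])-s['tcp_pos'])*1000)
E
```

```text
4.75 [ 0.47939589 -0.33047049  0.41347706] [ 1.79935773e+02 -2.93801324e-02  2.40531667e+01] 0.0350876118439641 [ 1.01271104 -0.06443237 -5.63806242] [-0.00106901  0.0062484   0.00654924]
[ 3.16689131e+02 -4.68580877e+02 -3.62874029e-01]
```

View pics/w3.png

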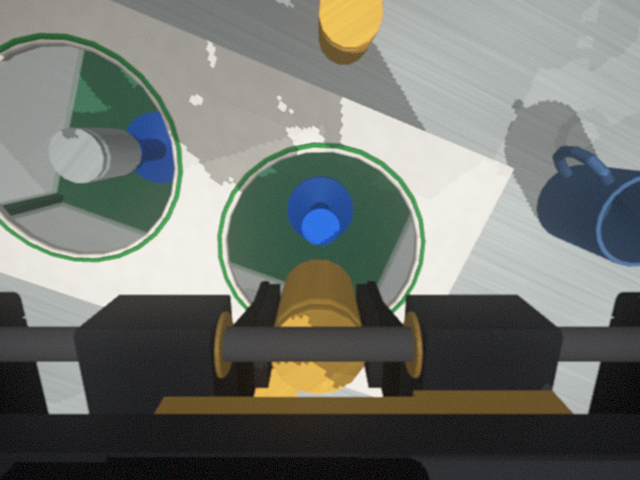

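The weight is clear of the port (the empty pedestal top is at ≈(320,225)), the load is about 5.5 N, and the steel weight still stands. Carrying it to the pan.

Request:
servo_tool(
  commands=[
    {"grip": 1, "travel": [8, -12, 0], "dr": [0, 0, 0]},
    {"grip": 1, "travel": [25, -37, 0], "dr": [0, 0, 0]},
    {"grip": 1, "travel": [47, -70, 0], "dr": [0, 0, 0]},
    {"grip": 1, "travel": [70, -104, 0], "dr": [0, 0, 0]},
    {"grip": 1, "travel": [93, -137, 0], "dr": [0, 0, 0]},
    {"grip": 1, "travel": [116, -171, 0], "dr": [0, 0, 0]},
    {"grip": 1, "travel": [138, -204, 0], "dr": [0, 0, 0]},
    {"grip": 1, "travel": [161, -238, 0], "dr": [0, 0, 0]},
    {"grip": 1, "travel": [184, -272, 0], "dr": [0, 0, 0]},
    {"grip": 1, "travel": [207, -305, 0], "dr": [0, 0, 0]},
  ],
)

```text
t: 6.05
tcp_pos: [0.5434, 0.0348, 0.412]
tcp_rot: [-179.9, 0.1, 24.1]
wrist_force: [0.6, 0.5, -6.0]
width: 0.035
```

Request:
servo_tool(
  commands=[
    {"grip": 1, "travel": [22, -33, 0], "dr": [0, 0, 0]},
    {"grip": 1, "travel": [45, -67, 0], "dr": [0, 0, 0]},
    {"grip": 1, "travel": [68, -101, 0], "dr": [0, 0, 0]},
    {"grip": 1, "travel": [87, -130, 0], "dr": [0, 0, 0]},
    {"grip": 1, "travel": [101, -150, 0], "dr": [0, 0, 0]},
    {"grip": 1, "travel": [108, -161, 0], "dr": [0, 0, 0]},
    {"grip": 1, "travel": [110, -164, 0], "dr": [0, 0, 0]},
    {"grip": 1, "travel": [110, -164, 0], "dr": [0, 0, 0]},
    {"grip": 1, "travel": [110, -164, 0], "dr": [0, 0, 0]},
  ],
)

```text
t: 7.18
tcp_pos: [0.5777, 0.2262, 0.4128]
tcp_rot: [180.0, 0.0, 24.0]
wrist_force: [-0.9, 0.4, -5.9]
width: 0.035
```

```bash
python3 - <<'E'
from h import *
s=sense(); print(s['t'],s['tcp_pos'],s['tcp_rot'],s['width'],s['wrist_force'])
m=camera_model("wrist");im=get_image("wrist")[:,:,::-1];cv2.imwrite("pics/w4.png",im)
print(proj(m,[.5776,.2265,.105]))
hsv=cv2.cvtColor(np.ascontiguousarray(im),cv2.COLOR_BGR2HSV)
for c in blobs(cv2.inRange(hsv,(105,120,60),(130,255,255))): print(cv2.boundingRect(c),planefit(m,c,.105))
Rm=R.from_euler('xyz',s['tcp_rot'],degrees=True).as_matrix()
print(Rm.T@(np.array([.5776,.2265,.301])-s['tcp_pos'])*1000)
E
```

```text
7.175 [0.57767878 0.2261712  0.41281288] [1.79982121e+02 9.86694877e-03 2.39848871e+01] 0.03497263987422496 [-0.86855858  0.39531504 -5.85515752]
[319.1701237  234.38840209]
(269, 187, 99, 86) (576.2, 227.2, 73.8, 74.0)
[ 8.09312936e-02 -3.67325564e-01  1.11812757e+02]
```

View pics/w4.png

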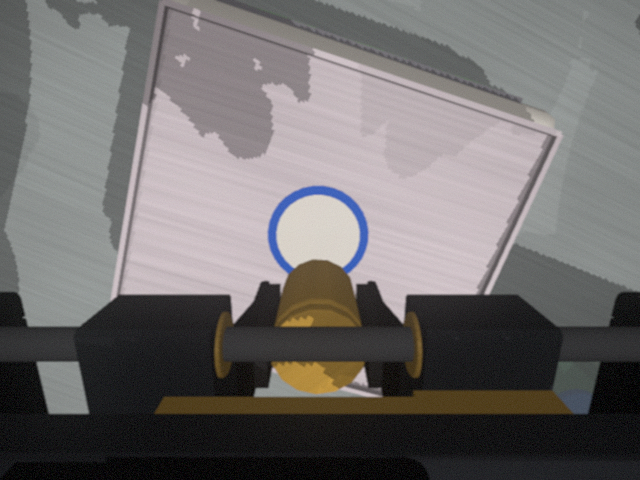

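The ring is centred at ≈(318,234), where it should be to within about 1 mm. Lowering to just above the pan, then in small steps.

Request:
servo_tool(
  commands=[
    {"grip": 1, "travel": [0, 0, 8], "dr": [0, 0, 0]},
    {"grip": 1, "travel": [0, 0, 24], "dr": [0, 0, 0]},
    {"grip": 1, "travel": [0, 0, 42], "dr": [0, 0, 0]},
    {"grip": 1, "travel": [0, 0, 60], "dr": [0, 0, 0]},
    {"grip": 1, "travel": [0, 0, 76], "dr": [0, 0, 0]},
    {"grip": 1, "travel": [0, 0, 89], "dr": [0, 0, 0]},
    {"grip": 1, "travel": [0, 0, 98], "dr": [0, 0, 0]},
    {"grip": 1, "travel": [0, 0, 103], "dr": [0, 0, 0]},
    {"grip": 1, "travel": [0, 0, 106], "dr": [0, 0, 0]},
    {"grip": 1, "travel": [0, 0, 106], "dr": [0, 0, 0]},
  ],
)

```text
t: 8.48
tcp_pos: [0.5777, 0.2272, 0.307]
tcp_rot: [180.0, -0.0, 24.1]
wrist_force: [0.0, -0.2, -6.1]
width: 0.0354
```

Request:
servo_tool(
  commands=[
    {"grip": 1, "travel": [0, 0, 1], "dr": [0, 0, 0]},
    {"grip": 1, "travel": [0, 0, 2], "dr": [0, 0, 0]},
    {"grip": 1, "travel": [0, 0, 2.5], "dr": [0, 0, 0]},
    {"grip": 1, "travel": [0, 0, 3], "dr": [0, 0, 0]},
    {"grip": 1, "travel": [0, 0, 3.5], "dr": [0, 0, 0]},
    {"grip": 1, "travel": [0, 0, 4], "dr": [0, 0, 0]},
    {"grip": 1, "travel": [0, 0, 4], "dr": [0, 0, 0]},
  ],
)

```text
t: 9.35
tcp_pos: [0.5776, 0.2271, 0.3027]
tcp_rot: [180.0, 0.0, 24.1]
wrist_force: [0.0, -0.1, -5.6]
width: 0.0353
```

No contact yet (5.6 N hanging), so I'll continue in half-millimetre steps.

Request:
servo_tool(
  commands=[
    {"grip": 1, "travel": [0, 0, 0.5], "dr": [0, 0, 0]},
    {"grip": 1, "travel": [0, 0, 0.5], "dr": [0, 0, 0]},
    {"grip": 1, "travel": [0, 0, 1], "dr": [0, 0, 0]},
    {"grip": 1, "travel": [0, 0, 1], "dr": [0, 0, 0]},
  ],
)

```text
t: 9.85
tcp_pos: [0.5776, 0.2271, 0.3019]
tcp_rot: [180.0, -0.0, 24.1]
wrist_force: [0.2, 0.4, -4.0]
width: 0.0351
```

Request:
servo_tool(
  commands=[
    {"grip": 1, "travel": [0, 0, 0.3], "dr": [0, 0, 0]},
    {"grip": 1, "travel": [0, 0, 0.3], "dr": [0, 0, 0]},
    {"grip": 1, "travel": [0, 0, 0.3], "dr": [0, 0, 0]},
  ],
)

```text
t: 10.22
tcp_pos: [0.5776, 0.2272, 0.3019]
tcp_rot: [180.0, -0.0, 24.1]
wrist_force: [-2.7, -0.8, -0.8]
width: 0.0356
```

The pan now carries the weight: the hanging force has gone from −5.8 N to −0.8 N. Opening gradually.

Request:
servo_tool(
  commands=[
    {"grip": 0.15, "travel": [0, 0, 0], "dr": [0, 0, 0]},
    {"grip": 0.1, "travel": [0, 0, 0], "dr": [0, 0, 0]},
    {"grip": 0.0, "travel": [0, 0, 0], "dr": [0, 0, 0]},
    {"grip": -0.2, "travel": [0, 0, 0], "dr": [0, 0, 0]},
    {"grip": -0.5, "travel": [0, 0, 0], "dr": [0, 0, 0]},
    {"grip": -0.6, "travel": [0, 0, 0], "dr": [0, 0, 0]},
    {"grip": -0.6, "travel": [0, 0, 0], "dr": [0, 0, 0]},
  ],
)

```text
t: 11.1
tcp_pos: [0.5776, 0.2271, 0.3014]
tcp_rot: [-180.0, 0.0, 24.1]
wrist_force: [-0.6, -0.0, -0.1]
width: 0.0678
```

Request:
servo_tool(
  commands=[
    {"grip": -0.6, "travel": [0, 0, -5], "dr": [0, 0, 0]},
    {"grip": -0.6, "travel": [0, 0, -17], "dr": [0, 0, 0]},
    {"grip": -0.6, "travel": [0, 0, -35], "dr": [0, 0, 0]},
    {"grip": -0.6, "travel": [0, 0, -55], "dr": [0, 0, 0]},
    {"grip": -0.6, "travel": [0, 0, -75], "dr": [0, 0, 0]},
    {"grip": -0.6, "travel": [0, 0, -95], "dr": [0, 0, 0]},
    {"grip": -0.6, "travel": [0, 0, -110], "dr": [0, 0, 0]},
    {"grip": -0.6, "travel": [0, 0, -120], "dr": [0, 0, 0]},
    {"grip": -0.6, "travel": [0, 0, -120], "dr": [0, 0, 0]},
  ],
)

```text
t: 12.22
tcp_pos: [0.5777, 0.2272, 0.4223]
tcp_rot: [180.0, -0.1, 24.1]
wrist_force: [0.9, -0.0, 1.5]
width: 0.0697
```

```bash
python3 - <<'E'
from h import *
s=sense(); print(s['t'],s['tcp_pos'],s['width'],s['wrist_force'])
m=camera_model("wrist");w=get_image("wrist")[:,:,::-1];c=get_image("scene")[:,:,::-1]
cv2.imwrite("pics/w5.png",w);cv2.imwrite("pics/s5.png",c)
print(proj(m,[.5776,.2270,.161]),proj(m,[.5776,.2270,.105]))
E
```

```text
12.225 [0.57773069 0.22717318 0.42228438] 0.06974031317858019 [ 0.86488782 -0.036886    1.49678571]
[320.00872496 253.15365646] [319.70525581 232.21492784]
```

View pics/w5.png

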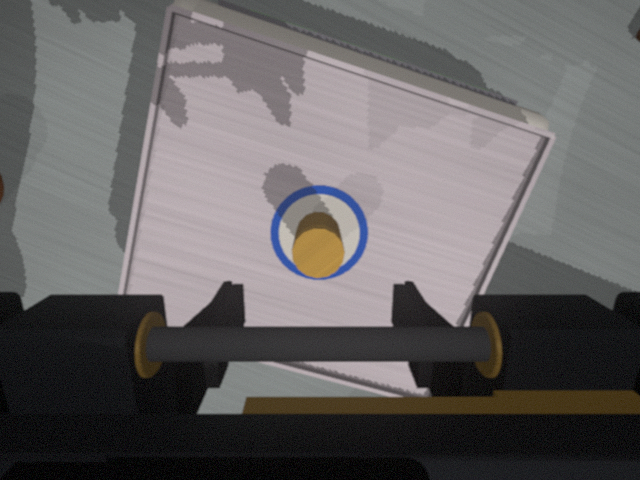

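View pics/s5.png

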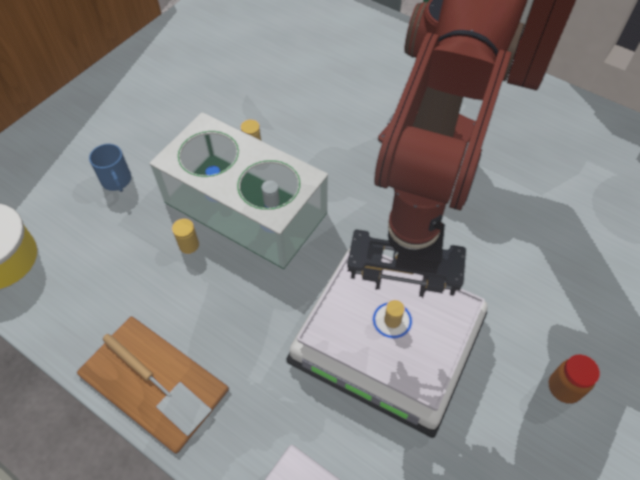

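The brass weight stands upright in the blue ring: its top is at ≈(318,253), against a prediction of (320,253). The steel weight is still on its pedestal at scene ≈(270,190). The gripper is clear.

```bash
python3 -c "
from workcell import *
print(finish_job())"
```

```text
the job is handed in; nothing more can be done
None
```

The brass weight now stands upright on the blue-ringed mark in the middle of the scale's pan, and I've handed the job in. I gripped it through its port, lifted it 130 mm out of the hood, carried it over, lowered it until the pan took its load, then let go. The arm's clock read about 12.3 s.

- **Placement:** the last wrist picture shows the weight's top within 2 px (about 1 mm) of where it should be if standing on the mark.
- **Steel weight:** it is still on its pedestal in the last scene picture, and the brass weight's pedestal is empty.
- **Robot:** the gripper is open and about 120 mm above its release height, touching nothing.
- **Forces:** the wrist force readings stayed at about 6 N or less.
- **Disagreements:** no check failed. The different views of the weight and the mark differed by 1–4 mm, close to the calibration error.

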